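# Press the label onto a tea tin in the flywheel press

### The job

Take the rectangular tea tin out of the slotted rack and stand it on the open bench, then take it again across its broad labelled faces and stand it in the label press, between the two steel angle guides. Then turn the press's flywheel, which has an upright handle, clockwise: it gets stiff as the pad squeezes the tin; stop just past that stiff spot, so that the press stays locked on the tin, and let go. Keep the tin upright and leave the other things where they are.

Things in the scene. Friction and masses are not known exactly. Their poses are not given: they have to be found in the camera images.
- tin: Plain metal rectangular tea tin, paper label on both broad faces: 44 mm along its x (between the broad faces), 62 mm along its y (between the narrow ends), 100 mm tall, about 0.2 kg. Origin: centre of its underside, z up. Stands in one of the rack's three slots; there only its narrow ends can be taken. Its x and -x sides are alike.
- rack: Fixed wooden rack, origin under its centre. Base 188 (x) by 140 (y) by 10 mm; four upright boards (8 mm thick, 130 mm along y, tops 115 mm above the bench) make three slots 52 mm wide, centred at x = -60, 0, 60 mm, open at the y ends. The tin stands in one, its x along the rack's x, underside 10 mm above the bench; small jars stand in the other two.
- press: Fixed grey label press, base plate 130 (x) by 375 (y) by 12 mm. Origin: centre of the underside; z up. Flywheel on its -y half (axis at y = -100 mm), nest of two steel angle guides on its +y half (y = 125 mm); between them a rubber pad that the flywheel drives towards +y. The bench between the press and the robot (x 0.38 to 0.48 m, y -0.02 to 0.14 m of the world) is open, for setting the tin down.
- nest (a point): Centre of the nest's floor, 12 mm above the bench, axes as the press. A tin in place has its origin here, its x along the press's y, its far face on the guides' two back lips (+y side, 8 mm thick, 50 mm opening between them for a finger). Cheeks 72 mm apart along x, tops 120 mm above the bench: no room for fingers at the narrow ends. Pad drawn back leaves 40 mm free before the tin.
- wheel_axis (a point): Point on the flywheel's upright axis at the height of the rim's top, 83 mm above the bench; axes as the press. The wheel is a dark spoked flywheel, 172 mm across, lying flat.
- handle_grip (a point): Middle of the upright round wooden handle on the flywheel, 26 mm across and 60 mm tall, 65 mm from the wheel's axis; the point is 123 mm above the bench and 40 mm above the rim. The handle spins freely on its own pin, so a gripper may keep its heading while going round.
- flywheel (a joint): Flywheel angle (rad), growing clockwise from above. 2.0: dead centre, handle to the press's -x. Handle direction from the axis = 180 deg minus (this - 2.0), counter-clockwise from press x. Starts at -0.2 to 0.15; range -0.3 to 3.3. Friction 0.3 N m. With a tin: stiffens from 1.45, stiffest near 1.65 (about 9 N at the handle), eases to 2.0; locked 3 to 20 deg past 2.0; well past it springs open.
- press_pad: Square rubber-faced pad of the press, 54 mm wide, centre 56 mm above the bench; origin in the middle of its face, y towards the tin. Pushed by the flywheel through a spring, about 20 N on the tin when locked.
- jar_a: Small amber jar, 44 mm across, 86 mm tall, in a rack slot. Leave alone.
- jar_b: Small green jar, 44 mm across, 86 mm tall, in a rack slot. Leave alone.
- bottle: Amber bottle, 52 mm across, 150 mm tall, on the far side. Leave alone.
- carton: Cardboard carton, 90 x 130 x 80 mm, far left. Leave alone.
- jam: Jam jar, 64 mm across, 80 mm tall, near right. Leave alone.
- mug: White mug, 76 mm across, 85 mm tall, far right. Leave alone.
- scoop: Wooden spoon, 180 mm long, lying right. Leave alone.
Not all that is in view belongs to the job. What is shaped like the tin but blue or purple is not meant.

How it is judged:
By the outcome, as a careful person would: the job done as asked, in the order asked, and still so for the second after the job is handed in, with the robot touching nothing.
It also fails if it takes over 72 s, if anything falls off the work surface, if the arm or the gripper's body presses on something with over 40 N, if the wrist force passes 120 N, or if a joint passes its speed limit or range.

### The arm

A 6-joint arm with a two-finger parallel gripper is mounted at the origin on the work surface. World frame = base frame: x ahead of the robot, y to its left, z up, the work surface at z = 0. Lengths are in m, angles in degrees, forces in N, time in s.
With the tool pointing down it reaches from about 0.4 to 0.825 m from the base axis. Payload 7 kg.
Tool frame: the origin (TCP) lies midway between the tips of the shut fingers; the grasp point (between the pads) lies 19 mm behind it (r.hold_point_z is the distance from the TCP to the grasp point, in m); y points along the fingers, z is the direction in which the jaws open and shut, and the axes are right-handed (so a half turn about y gives the same grasp; the last joint's range is limited). The gripper opens to 88 mm and grips with 3 to 60 N. Pads are 19 mm wide; open, the fingers measure 130 mm over their backs; the gripper's body (78 mm by 193 mm) begins 47 mm behind the grasp point.
Start: joints at [81.137, 20.546, 0.682, 0, -70.136, -16.507], TCP at [0.289, 0.61, 0.195] pointing down, gripper open.
Joint ranges: [-176.03, 176.03], [-82.01, 121.73], [-58.28, 71.71], [-173.87, 95.51], [-174.79, -0.11], [-173.66, 173.66]. Speed limits (degrees/s): [136.94, 136.94, 172.46, 180, 180, 180].

### API

Orientations are given as [roll, pitch, yaw] about the fixed x, y, z axes, in that order (R = Rz(yaw) Ry(pitch) Rx(roll)).
In Python, from plant import r, imaging gives the robot as it stands.
- The arm moves only by the tool drive_tool, never from a script. Its argument "deltas" is a list of rows, each a list of 6 numbers: the shift along the world's x, y, z in cm, then the turn, a rotation vector about the world's x, y, z in rad. In form: [[tx, ty, tz, rx, ry, rz], ...]. A call has exactly 8 rows; each row is the pose to reach, as a shift and turn from the pose commanded when the call began; what a row does not reach only later rows make up. A row lasts 1/12 s, in which the tool goes at most 41.7 mm and 7.16 degrees, less where a joint would pass 70% of its speed; a pose out of reach is approached as far as the arm can. A call with a gripper value outside its range is refused whole. "claw" is the opening, from 0 (shut) to 1 (fully open), set as the call begins (left out, the last holds). The fingers move at their own pace and stop on an object; "squeeze" is the grip in N (left out, the last holds). Time passes only in rows, so rows that repeat a pose let the fingers close, or fill a call up. It gives the time, the measured TCP pose, the force and the opening at its end, in the units of the state.
- r.get_state(): the state, without advancing time (a new reading comes with each control period).
- imaging.capture(name): name is "scene" or "top" or "wrist"; returns the picture (480x640x3 uint8, red, green, blue); there is no depth.
- imaging.get_calibration(name): a dict with "mtx" (3x3 intrinsics, pixels), "R" (3x3) and "t" (3): a world point X has camera coordinates R X + t; the wrist camera has in their place "T_tool_cam" (4x4, takes a point from camera to tool coordinates, whose origin is the TCP and whose axes are the tool frame's). Camera axes: x right, y down, z forward; pixel columns grow to the right and rows downward; lengths in m; the calibration is good to about 2 mm. A picture is of the moment at which its call begins: read the wrist's pose just before it. get_calibration takes no time and is no camera call.
- r.close_job(): hands the job in, once; it reports no verdict.
Trained networks look in the newest picture that a camera, given by its name, has taken for a name from the list of things; names that differ only in an ending like _2 or _b are one class to them, and where a whole thing is asked for, a point or a joint stands for the part that bears it (a point fixed in the world has none). Each returns a list of dicts, best first, with "score" (0 to 1); they miss things now and then, are a little off and sometimes report something else, mostly with a low value. They report only what shows in the picture. A call takes as long as a camera call. They do not tell look-alikes from the thing itself.
- imaging.search_frame(camera, label): "bbox" ([left, top, right, bottom] in pixels, round what is visible of it).
- imaging.outline_of(camera, label): "region" (480x640 bool, what is visible of it) and "bbox" ([left, top, right, bottom] in pixels, round what is visible of it).
- imaging.landmark_of(camera, label): "position" ([column, row] in pixels: a listed point, or the origin of a listed thing).
The state is a dict: "time_s": time; "joints": joint angles; "qd": joint speeds; "joint_torque": joint torques, N m; "tcp_pos": TCP position; "eef_rot": TCP orientation; "contact_force": force on the tool from outside, world axes, zero at the start; "moment": the same for the moment, N m; "gripper_width": finger opening in m.
Only numpy, scipy, OpenCV 4.12 (cv2) and the standard library are available. Lean on these libraries where they do the work, as an engineer would, in place of code of your own. Each camera call takes 0.05 s, during which the arm holds its last target.

## Working session

There is one attempt and no reset: what is moved stays moved. The work goes in short steps, Python scripts to look and compute and a tool call to move; the robot and the scene stay as the last step left them, time stands still between calls to the robot, and variables do not carry over. Pictures are saved under pics/ and viewed, and the job is handed in when it is done.

Besides the shell and the picture viewer there is one more tool, called after "Request:" by a JSON object that holds its "api" and its "payload". drive_tool: Moves the arm, as the interface text tells. Its arguments: {"type":"object","properties":{"deltas":{"type":"array"},"claw":{"type":"number"},"squeeze":{"type":"number"}},"required":["deltas"]}

```bash
ls; mkdir -p pics; python3 - <<'E'
from plant import r, imaging
import cv2, numpy as np
s=r.get_state(); print(s); print(r.hold_point_z)
for n in ["scene","top"]:
    im=imaging.capture(n); cv2.imwrite(f"pics/{n}0.png",im[:,:,::-1])
    c=imaging.get_calibration(n); print(n,{k:np.round(v,4).tolist() for k,v in c.items()})
    for l in ["tin","rack","press","nest","wheel_axis","handle_grip","press_pad"]:
        try: print(l,[(np.round(d["position"],1).tolist(),round(d["score"],2)) for d in imaging.landmark_of(n,l)][:4])
        except Exception as e: print(l,e)
print({k:np.round(v,4).tolist() for k,v in imaging.get_calibration("wrist").items()})
E
```

```text
pics
{'time_s': 0.0, 'joints': array([ 8.11345461e+01,  2.05912593e+01,  6.33665802e-01, -2.09401247e-02,
       -7.01363880e+01, -1.65065187e+01]), 'qd': array([ 0.09057459,  0.01429709,  0.00665733, -0.00224925, -0.02256374,
       -0.0629225 ]), 'joint_torque': array([-2.68888016e-04, -5.82726502e+01,  2.93058944e+01,  6.99716717e+00,
        6.95528928e-03, -1.82381032e-04]), 'tcp_pos': array([0.28902701, 0.60938225, 0.19422133]), 'eef_rot': array([-8.99042983e+01,  7.83136155e-03,  1.54620903e+02]), 'contact_force': array([-0.17607681, -0.30444251, -0.80312588]), 'moment': array([-0.04008311,  0.01278961,  0.00088859]), 'gripper_width': 0.08818920331472684}
0.0188
scene {'mtx': [[442.304, 0.0, 318.3504], [0.0, 442.304, 240.8309], [0.0, 0.0, 1.0]], 'R': [[0.8237, 0.567, 0.0071], [0.4607, -0.6618, -0.5914], [-0.3306, 0.4904, -0.8064]], 't': [-0.4254, -0.1892, 1.2376]}
tin [([289.2, 183.6], 0.9), ([325.4, 153.6], 0.88), ([363.3, 169.9], 0.66), ([192.2, 338.2], 0.58)]
rack [([377.8, 187.7], 0.69)]
press [([318.0, 297.5], 0.78)]
nest [([347.5, 255.9], 0.68), ([440.1, 260.7], 0.51)]
wheel_axis [([292.9, 318.2], 0.74)]
handle_grip [([285.4, 342.8], 0.66)]
press_pad [([332.2, 268.8], 0.68), ([346.4, 258.8], 0.6)]
top {'mtx': [[436.7315, 0.0, 309.7085], [0.0, 436.7315, 242.2382], [0.0, 0.0, 1.0]], 'R': [[-0.0206, -0.9997, -0.0127], [-0.9988, 0.0211, -0.044], [0.0442, 0.0118, -0.999]], 't': [-0.0066, 0.5324, 1.1057]}
tin [([240.5, 332.5], 0.84), ([178.6, 274.9], 0.83), ([178.2, 326.3], 0.69)]
rack [([187.7, 257.5], 0.69), ([178.3, 276.2], 0.28)]
press []
nest [([290.6, 229.5], 0.58)]
wheel_axis [([380.9, 218.6], 0.93)]
handle_grip [([408.7, 199.0], 0.6)]
press_pad [([316.1, 225.7], 0.47)]
{'mtx': [[331.521, 0.0, 319.4952], [0.0, 331.521, 240.211], [0.0, 0.0, 1.0]], 'T_tool_cam': [[0.0002, 0.9674, 0.2533, -0.0684], [0.001, -0.2533, 0.9674, -0.19], [1.0, 0.0, -0.001, 0.0012], [0.0, 0.0, 0.0, 1.0]]}
```

View pics/scene0.png

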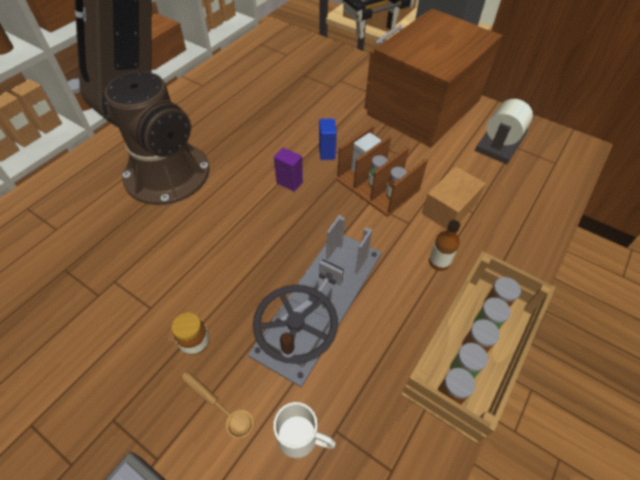

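View pics/top0.png

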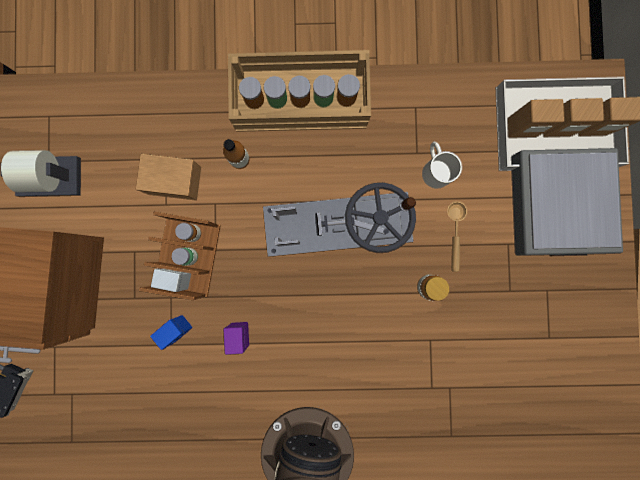

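The tin meant is the silver one standing in the rack: scene (366,148), top (170,280). The look-alikes are blue at scene (327,140) / top (171,332) and purple at scene (289,169) / top (236,338); neither is plain metal or in the rack. I'll enlarge to confirm.

```bash
python3 - <<'E'
import cv2
a=cv2.imread("pics/top0.png"); b=cv2.imread("pics/scene0.png")
cv2.imwrite("pics/c_top_rack.png",cv2.resize(a[200:310,130:250],None,fx=5,fy=5,interpolation=cv2.INTER_CUBIC))
cv2.imwrite("pics/c_top_press.png",cv2.resize(a[170:270,250:430],None,fx=4.4,fy=4.4,interpolation=cv2.INTER_CUBIC))
cv2.imwrite("pics/c_sc_rack.png",cv2.resize(b[110:220,310:440],None,fx=5,fy=5,interpolation=cv2.INTER_CUBIC))
E
```

```text
(no output)
```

View pics/c_top_rack.png

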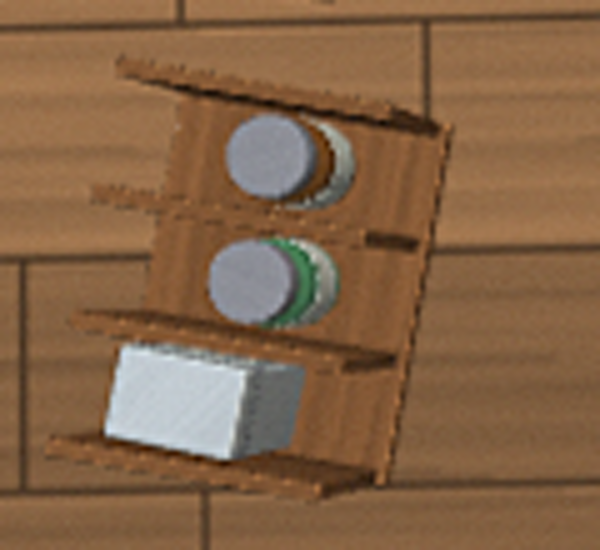

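View pics/c_top_press.png

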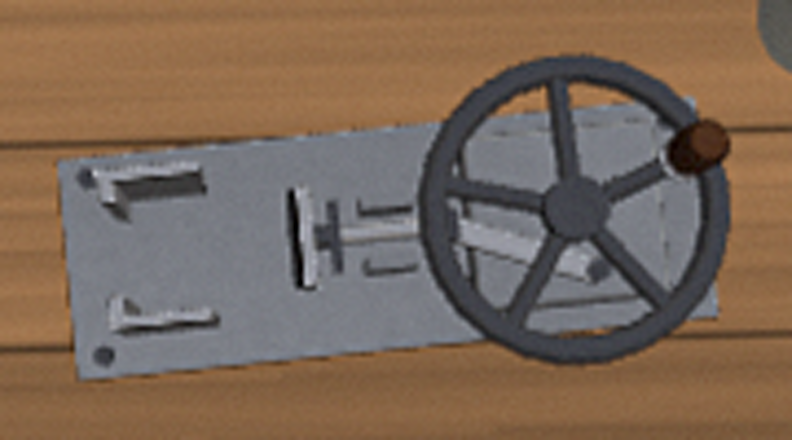

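View pics/c_sc_rack.png

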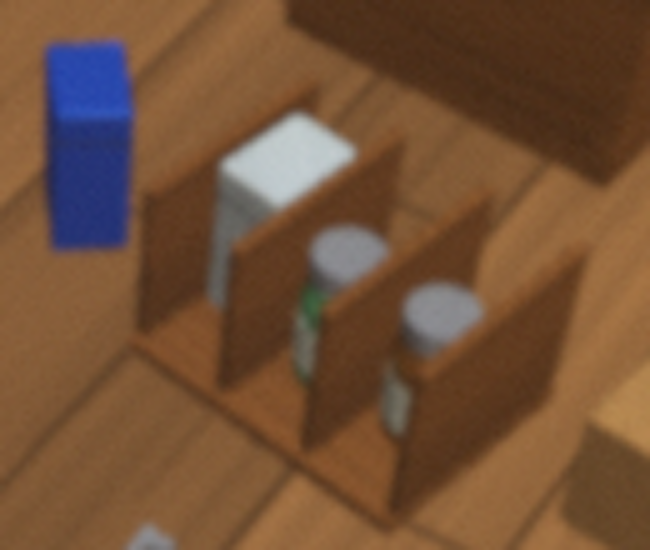

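```bash
cat > h.py <<'E'
import numpy as np, cv2
from plant import r, imaging
from scipy.spatial.transform import Rotation as Ro
def cal(n):
    c=imaging.get_calibration(n)
    if "R" in c: return np.array(c["mtx"]),np.array(c["R"]),np.array(c["t"])
    s=r.get_state(); T=np.eye(4); T[:3,:3]=Ro.from_euler("xyz",s["eef_rot"],degrees=True).as_matrix(); T[:3,3]=s["tcp_pos"]
    W=np.linalg.inv(T@np.array(c["T_tool_cam"])); return np.array(c["mtx"]),W[:3,:3],W[:3,3]
def ray(C,p,z):
    K,R,t=C; d=R.T@np.linalg.solve(K,[p[0],p[1],1.]); o=-R.T@t; return o+d*(z-o[2])/d[2]
def proj(C,X):
    K,R,t=C; q=(R@np.atleast_2d(X).T).T+t; q=q@K.T; return q[:,:2]/q[:,2:]
E
python3 - <<'E'
from h import *
C=cal("top")
def cr(p,s,o): return ((p[0]+.5)/s-.5+o[0],(p[1]+.5)/s-.5+o[1])
tin=[ray(C,cr(p,5,(130,200)),.11) for p in [(122,345),(250,362),(235,460),(105,435)]]
print("tin",np.round(tin,4), np.mean(tin,0))
for i in range(4): print(np.linalg.norm(tin[i]-tin[(i+1)%4]), end=" ")
pr=[ray(C,cr(p,4.4,(250,170)),.012) for p in [(58,160),(692,97),(718,315),(78,380)]]
print("press",np.round(pr,4),np.mean(pr,0))
for i in range(4): d=pr[(i+1)%4]-pr[i];print(np.linalg.norm(d),np.degrees(np.arctan2(d[1],d[0])))
w=ray(C,(380.9,218.6),.083);print("axis",w)
h=ray(C,cr((713,137),4.4,(250,170)),.153);print("handletop",h)
# rack board tops z .115: left ends (robot first) & right ends
L=[ray(C,cr(p,5,(130,200)),.115) for p in [(118,57),(93,185),(72,312),(47,437)]]
Rr=[ray(C,cr(p,5,(130,200)),.115) for p in [(388,113),(365,235),(343,360),(318,488)]]
print(np.round(L,4),np.round(Rr,4))
for a,b in zip(L,Rr): d=a-b; print(np.linalg.norm(d),np.degrees(np.arctan2(d[1],d[0]))-90)
d=L[0]-L[3];print(np.linalg.norm(d),np.degrees(np.arctan2(d[1],d[0])))
C2=cal("scene")
t2=[ray(C2,cr(p,5,(310,110)),.11) for p in [(297,113),(355,155),(278,210),(222,160)]]
print("tin scene",np.round(t2,4),np.mean(t2,0))
E
```

```text
tin [[0.4738 0.3463 0.11  ]
 [0.4647 0.2863 0.11  ]
 [0.4192 0.2937 0.11  ]
 [0.4321 0.3545 0.11  ]] [0.44744604 0.32019225 0.11      ]
0.060692313106338144 0.04603634680149891 0.06215103355876788 0.042564521851326455 press [[ 0.628   0.1009  0.012 ]
 [ 0.6566 -0.2695  0.012 ]
 [ 0.5292 -0.2806  0.012 ]
 [ 0.4993  0.0913  0.012 ]] [ 0.57825874 -0.08944918  0.012     ]
0.3715114030572764 -85.57725444765961
0.12789822691601807 -174.99224272618662
0.37317363317948127 94.60202622579254
0.1290597197156289 4.265349707432288
axis [ 0.58204521 -0.1902416   0.083     ]
handletop [ 0.61394208 -0.2493374   0.153     ]
[[0.6085 0.3457 0.115 ]
 [0.5487 0.3577 0.115 ]
 [0.4897 0.3678 0.115 ]
 [0.4319 0.3797 0.115 ]] [[0.5794 0.2193 0.115 ]
 [0.5227 0.2306 0.115 ]
 [0.4648 0.2414 0.115 ]
 [0.4059 0.2536 0.115 ]]
0.12972114697497422 -12.93560807122276
0.12975211689637495 -11.573322142547468
0.12879844428263465 -11.136935006804876
0.1287554540829438 -11.675438789347226
0.17978195060943444 -10.892644171856503
tin scene [[0.4344 0.3561 0.11  ]
 [0.4764 0.3448 0.11  ]
 [0.465  0.2855 0.11  ]
 [0.4213 0.3014 0.11  ]] [0.44929042 0.3219712  0.11      ]
```

```bash
python3 - <<'E'
from h import *
im=imaging.capture("wrist"); cv2.imwrite("pics/w0.png",im[:,:,::-1])
C=cal("top");S=cal("scene")
# box corners: (top px, scene px)
for a,b in [((103,238),(500,38)),((47,345),(372,48))]:
    P1=C[0]@np.c_[C[1],C[2]];P2=S[0]@np.c_[S[1],S[2]]
    X=cv2.triangulatePoints(P1,P2,np.array(a,float),np.array(b,float))[:,0];print(X[:3]/X[3])
for p in [(103,238),(47,348),(230,322),(233,355)]: print(p,ray(C,p,0),ray(C,p,.1))
E
```

```text
[0.61003096 0.32555255 0.45458433]
[0.32608194 0.52428383 0.23156415]
(103, 238) [0.55507964 0.51997315 0.        ] [0.54866274 0.47113161 0.1       ]
(47, 348) [0.27419341 0.66506579 0.        ] [0.29268132 0.6033596  0.1       ]
(230, 322) [0.33181617 0.19151942 0.        ] [0.34519495 0.17180027 0.1       ]
(233, 355) [0.24773086 0.18487133 0.        ] [0.26856507 0.16574163 0.1       ]
```

View pics/w0.png

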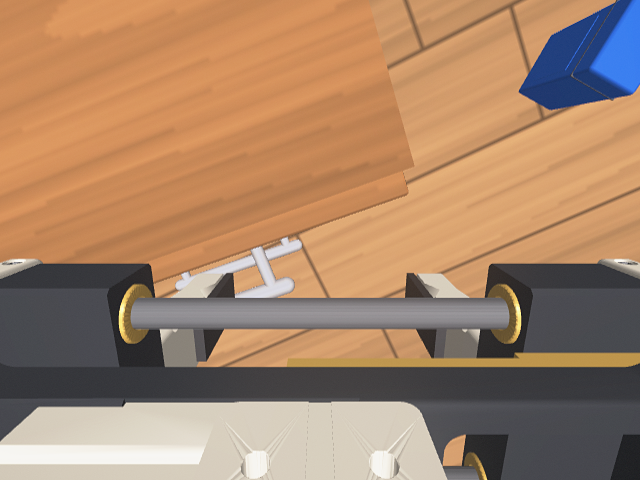

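The picture shows the silver-topped tin in the rack slot nearest the robot at top-crop (175,400), with the wooden box close ahead of the gripper (wrist, up to (413,165)), so I move sideways and up first, then over the tin.

Request:
{"api": "drive_tool", "payload": {"deltas": [[-0.3,-1,0.5,0,0,0],[-1,-3.5,1.5,0,0,0],[-2,-7,3,0,0,0],[-3,-10.5,4,0,0,0],[-4,-14,5,0,0,0],[-4.6,-16.5,5.6,0,0,0],[-5,-17.6,6,0,0,0],[-5,-18,6,0,0,0]], "claw": 1}}

```text
time_s: 1.52
tcp_pos: [0.2388, 0.4284, 0.2574]
eef_rot: [-90.2, -0.1, 154.6]
contact_force: [-0.3, 0.2, 0.1]
gripper_width: 0.0877
```

Request:
{"api": "drive_tool", "payload": {"deltas": [[1,-0.5,0,0,0,0.02],[4,-2,0,0,0,0.05],[8,-4,-1,0,0,0.1],[12,-6.2,-2,0,0,0.15],[16,-8.3,-3.5,0,0,0.19],[19,-9.8,-4.6,0,0,0.22],[20.5,-10.6,-5.2,0,0,0.239],[20.9,-10.8,-5.4,0,0,0.239]]}}

```text
time_s: 2.18
tcp_pos: [0.4507, 0.3194, 0.1983]
eef_rot: [-89.8, -0.1, 168.2]
contact_force: [-0.4, -0.1, -0.7]
gripper_width: 0.088
```

```bash
python3 - <<'E'
from h import *
s=r.get_state();print(s["tcp_pos"],s["eef_rot"],s["joints"])
im=imaging.capture("wrist"); C=cal("wrist")
im=im[:,:,::-1].copy()
# predicted tin top corners and bottom
yaw=np.radians(-11.5);Rz=np.array([[np.cos(yaw),-np.sin(yaw)],[np.sin(yaw),np.cos(yaw)]])
c=np.array([[22,31],[22,-31],[-22,-31],[-22,31]])/1000
P=np.c_[(Rz@c.T).T+[.448,.321],np.full(4,.11)]
for p in proj(C,P): cv2.circle(im,tuple(int(v) for v in p),3,(0,0,255),-1)
cv2.imwrite("pics/w1.png",im)
E
```

```text
[0.45072351 0.31942859 0.19834396] [-8.97812703e+01 -8.64681600e-02  1.68200574e+02] [ 5.56439571e+01  9.05730042e+00 -1.44792058e+01  4.41059456e-03
 -6.66986597e+01  2.25550289e+01]
```

View pics/w1.png

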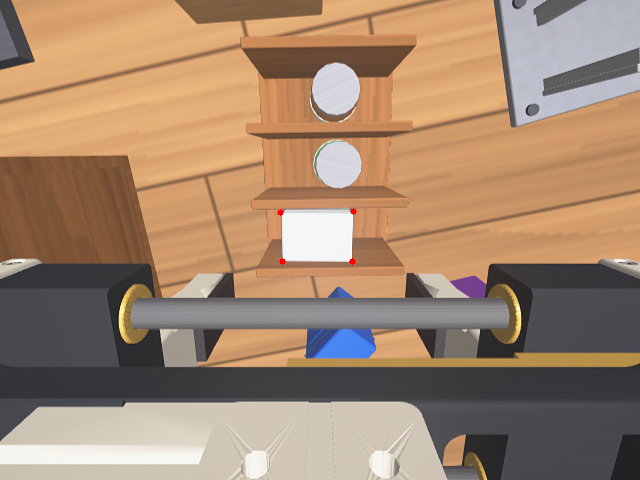

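The predicted corners (red, columns 280–354, rows 211–261) lie on the tin's lid. It sits centred between the open fingers, so I go down on its narrow ends.

Request:
{"api": "drive_tool", "payload": {"deltas": [[0,0,-1,0,0,0],[0,0,-3,0,0,0],[0,0,-5.5,0,0,0],[0,0,-8,0,0,0],[0,0,-10.5,0,0,0],[0,0,-12.2,0,0,0],[0,0,-13.1,0,0,0],[0,0,-13.1,0,0,0]]}}

```text
time_s: 2.9
tcp_pos: [0.4466, 0.3217, 0.0682]
eef_rot: [-89.8, -0.1, 168.4]
contact_force: [-0.6, -0.1, 0.3]
gripper_width: 0.0876
```

Request:
{"api": "drive_tool", "payload": {"deltas": [[0,0,0,0,0,0],[0,0,0,0,0,0],[0,0,0,0,0,0],[0,0,0,0,0,0],[0,0,0,0,0,0],[0,0,0,0,0,0],[0,0,0,0,0,0],[0,0,0,0,0,0]], "claw": 0.5, "squeeze": 20}}

```text
time_s: 3.57
tcp_pos: [0.4487, 0.3222, 0.0711]
eef_rot: [-90.1, 0.0, 168.3]
contact_force: [-1.2, -1.6, 5.6]
gripper_width: 0.0617
```

Request:
{"api": "drive_tool", "payload": {"deltas": [[0,0,0.5,0,0,0],[0,0,2,0,0,0],[0,0,4,0,0,0],[0,0,6.5,0,0,0],[0,0,9,0,0,0],[0,0,11.5,0,0,0],[0,0,12.7,0,0,0],[0,0,13,0,0,0]], "squeeze": 25}}

```text
time_s: 4.23
tcp_pos: [0.449, 0.3226, 0.2029]
eef_rot: [-90.2, 0.1, 168.3]
contact_force: [0.3, 0.6, -2.0]
gripper_width: 0.0617
```

```bash
python3 - <<'E'
from h import *
s=r.get_state();print(s["tcp_pos"],s["eef_rot"],s["joints"],s["contact_force"],s["gripper_width"])
im=imaging.capture("wrist");cv2.imwrite("pics/w2.png",im[:,:,::-1])
E
```

```text
[0.44897161 0.32263904 0.20285934] [-9.02009527e+01  1.02450249e-01  1.68324380e+02] [ 5.60149508e+01  8.62368610e+00 -1.44059228e+01  2.01333713e-02
 -6.67455906e+01  2.23016957e+01] [ 0.32819702  0.6467137  -2.00928535] 0.061715664523207966
```

View pics/w2.png

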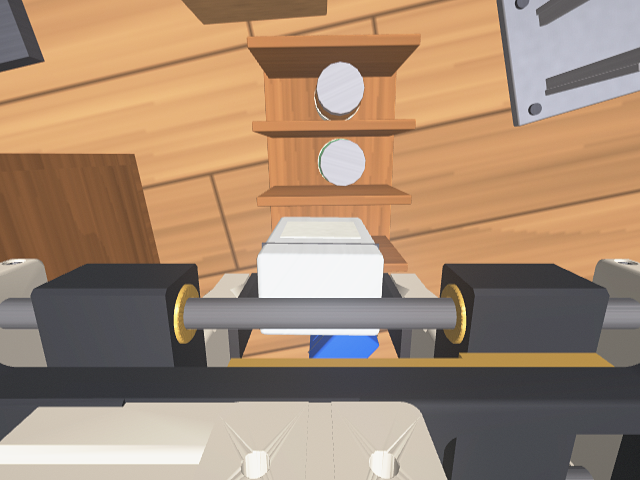

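The lid is held between the pads (wrist (320,270)), the slot is empty and the jars are undisturbed. Next I carry it to the open bench, turning -73.8° so the broad faces line up with the press.

Request:
{"api": "drive_tool", "payload": {"deltas": [[0,-0.8,0,0,0,-0.04],[-0.2,-2.5,0,0,0,-0.13],[-0.5,-5,0,0,0,-0.23],[-0.9,-7.5,0,0,0,-0.34],[-1.2,-10,0,0,0,-0.45],[-1.5,-12.5,0,0,0,-0.56],[-1.8,-15,0,0,0,-0.67],[-2.2,-17.5,0,0,0,-0.78]]}}

```text
time_s: 4.95
tcp_pos: [0.425, 0.1452, 0.1985]
eef_rot: [-89.8, -0.0, 123.3]
contact_force: [0.6, 0.1, -2.0]
gripper_width: 0.0614
```

Request:
{"api": "drive_tool", "payload": {"deltas": [[-0.2,-2,-0.5,0,0,-0.1],[-0.4,-3.4,-1.5,0,0,-0.2],[-0.5,-4.2,-3,0,0,-0.3],[-0.6,-4.7,-5,0,0,-0.38],[-0.6,-4.7,-7,0,0,-0.45],[-0.6,-4.7,-9,0,0,-0.49],[-0.6,-4.7,-11,0,0,-0.508],[-0.6,-4.7,-12,0,0,-0.508]]}}

```text
time_s: 5.62
tcp_pos: [0.4178, 0.0982, 0.0767]
eef_rot: [-89.7, 0.1, 94.4]
contact_force: [0.3, -0.0, -2.4]
gripper_width: 0.0614
```

Request:
{"api": "drive_tool", "payload": {"deltas": [[0,0,-0.4,0,0,0],[0,0,-0.8,0,0,0],[0,0,-1.2,0,0,0],[0,0,-1.5,0,0,0],[0,0,-1.7,0,0,0],[0,0,-1.9,0,0,0],[0,0,-2.0,0,0,0],[0,0,-2.0,0,0,0]]}}

```text
time_s: 6.28
tcp_pos: [0.4205, 0.1001, 0.0611]
eef_rot: [-90.0, -0.0, 94.5]
contact_force: [-4.1, 0.3, 6.9]
gripper_width: 0.0616
```

```bash
python3 - <<'E'
from h import *
for i in range(4):
    s=r.get_state();print(s["time_s"],s["tcp_pos"],s["eef_rot"],s["contact_force"]); im=imaging.capture("wrist")
cv2.imwrite("pics/w3.png",im[:,:,::-1])
E
```

```text
6.2833 [0.42048507 0.10005746 0.06106397] [-9.00396679e+01 -1.29374076e-02  9.45470264e+01] [-4.05663648  0.27093232  6.88280781]
6.3333 [0.42049831 0.10010848 0.06109172] [-9.00485323e+01 -2.41911369e-02  9.45437906e+01] [-3.58408135  0.03171551  6.82016779]
6.3833 [0.42048487 0.10011436 0.0610768 ] [-9.00504647e+01 -2.73866757e-02  9.45404781e+01] [-3.84098278  0.30263659  6.80055331]
6.4333 [0.42050999 0.10008705 0.06107974] [-9.00537744e+01 -2.56510418e-02  9.45453279e+01] [-3.62431451  0.14315246  6.30972185]
```

Bench contact is about 9 N, so the tin is standing. I release and rise.

Request:
{"api": "drive_tool", "payload": {"deltas": [[0,0,0,0,0,0],[0,0,0,0,0,0],[0,0,0,0,0,0],[0,0,0,0,0,0],[0,0,0,0,0,0],[0,0,0.2,0,0,0],[0,0,0.8,0,0,0],[0,0,2,0,0,0]], "claw": 0.95}}

```text
time_s: 7.15
tcp_pos: [0.4195, 0.0993, 0.0797]
eef_rot: [-89.9, 0.1, 94.5]
contact_force: [-0.2, -0.0, 0.2]
gripper_width: 0.0831
```

Request:
{"api": "drive_tool", "payload": {"deltas": [[0,0,2,0,0,0],[0,0,4.5,0,0,0],[0,0,7,0,0,0],[0,0,9,0,0,0.1],[0,0,10.5,0,0,0.2],[0,0,11.5,0,0,0.3],[0,0,12,0,0,0.4],[0,0,12,0,0,0.5]]}}

```text
time_s: 7.82
tcp_pos: [0.4209, 0.1002, 0.2022]
eef_rot: [-90.2, 0.0, 123.5]
contact_force: [0.2, -0.8, 0.8]
gripper_width: 0.0833
```

Request:
{"api": "drive_tool", "payload": {"deltas": [[0,0,0,0,0,0.12],[0,0,0,0,0,0.24],[0,0,0,0,0,0.36],[0,0,0,0,0,0.48],[0,0,0,0,0,0.6],[0,0,0,0,0,0.72],[0,0,0,0,0,0.84],[0,0,0,0,0,0.96]]}}

```text
time_s: 8.48
tcp_pos: [0.4202, 0.0998, 0.2007]
eef_rot: [-90.0, 0.0, 178.5]
contact_force: [0.3, -0.5, 0.4]
gripper_width: 0.0832
```

Request:
{"api": "drive_tool", "payload": {"deltas": [[0,0,0,0,0,0.06],[0,0,0,0,0,0.1],[0,0,0,0,0,0.111],[0,0,-0.5,0,0,0.111],[0,0,-1,0,0,0.111],[0,0,-1,0,0,0.111],[0,0,-1,0,0,0.111],[0,0,-1,0,0,0.111]]}}

```text
time_s: 9.15
tcp_pos: [0.4202, 0.0998, 0.1901]
eef_rot: [-90.0, -0.0, -175.5]
contact_force: [1.4, 0.2, 0.1]
gripper_width: 0.0833
```

```bash
python3 - <<'E'
from h import *
s=r.get_state();print(s["tcp_pos"],s["eef_rot"],s["joints"])
C=cal("wrist");im=imaging.capture("wrist")[:,:,::-1].copy()
cv2.imwrite("pics/w4raw.png",im)
yaw=np.radians(94.5);Rz=np.array([[np.cos(yaw),-np.sin(yaw)],[np.sin(yaw),np.cos(yaw)]])
c=np.array([[22,31],[22,-31],[-22,-31],[-22,31]])/1000
P=np.c_[(Rz@c.T).T+[.42,.10],np.full(4,.10)]
for p in proj(C,P): cv2.circle(im,tuple(int(v) for v in p),3,(0,0,255),-1)
# press overlays
def press(x,y,z,c=(.5783,-.0894),a=4.5):
    a=np.radians(a);return [c[0]+np.cos(a)*x-np.sin(a)*y,c[1]+np.sin(a)*x+np.cos(a)*y,z]
for x,y,z in [(.065,.1875,.012),(-.065,.1875,.012),(.036,.155,.12),(-.036,.155,.12)]:
    p=proj(C,[press(x,y,z)])[0]; cv2.circle(im,tuple(int(v) for v in p),3,(0,255,0),-1)
cv2.imwrite("pics/w4.png",im)
t=imaging.capture("top")[:,:,::-1]; cv2.imwrite("pics/t4.png",t)
E
```

```text
[0.42021159 0.09979204 0.19008915] [-8.99829252e+01 -1.26982981e-02 -1.75484925e+02] [ 3.97310411e+01 -2.96460610e+00 -2.85333599e+01  7.34544982e-03
 -6.44514670e+01  5.47808666e+01]
```

View pics/w4.png

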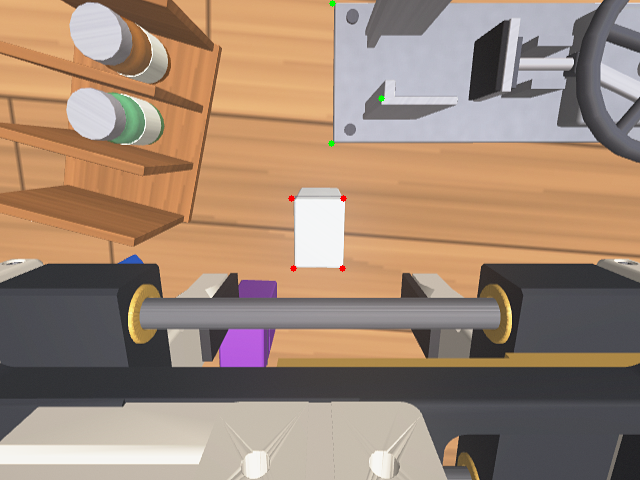

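The tin stands upright where expected: its lid spans (293–344, 198–268) against the red predictions, with 1–2 px agreement. Next I take it across the broad faces.

Request:
{"api": "drive_tool", "payload": {"deltas": [[0,0,-1,0,0,0],[0,0,-3,0,0,0],[0,0,-5.5,0,0,0],[0,0,-8,0,0,0],[0,0,-10.5,0,0,0],[0,0,-12.2,0,0,0],[0,0,-12.9,0,0,0],[0,0,-12.9,0,0,0]]}}

```text
time_s: 9.92
tcp_pos: [0.4191, 0.099, 0.0595]
eef_rot: [-89.9, -0.2, -175.5]
contact_force: [-0.3, 0.5, 0.1]
gripper_width: 0.0834
```

Request:
{"api": "drive_tool", "payload": {"deltas": [[0,0,0,0,0,0],[0,0,0,0,0,0],[0,0,0,0,0,0],[0,0,0,0,0,0],[0,0,0,0,0,0],[0,0,0,0,0,0],[0,0,0,0,0,0],[0,0,0,0,0,0]], "claw": 0.3, "squeeze": 25}}

```text
time_s: 10.58
tcp_pos: [0.4205, 0.1001, 0.0615]
eef_rot: [-90.0, 0.0, -175.5]
contact_force: [-0.6, 0.8, 3.1]
gripper_width: 0.0434
```

Request:
{"api": "drive_tool", "payload": {"deltas": [[0,0,0,0,0,0],[0,0,0.5,0,0,0],[0,0,2,0,0,0],[0,0,4,0,0,0],[0,0,6.5,0,0,0],[0,0,9,0,0,0],[0,0,11,0,0,0],[0,0,12,0,0,0]]}}

```text
time_s: 11.25
tcp_pos: [0.4209, 0.1002, 0.1837]
eef_rot: [-90.1, 0.2, -175.5]
contact_force: [0.1, 1.4, -2.2]
gripper_width: 0.0433
```

Request:
{"api": "drive_tool", "payload": {"deltas": [[0.1,-0.3,1,0,0,0],[0.5,-1,3,0,0,0],[1.2,-2.2,5,0,0,0],[2,-3.5,6.5,0,0,0],[2.6,-4.6,7.5,0,0,0],[3,-5,8,0,0,0],[3,-5,8,0,0,0],[3,-5,8,0,0,0]]}}

```text
time_s: 11.92
tcp_pos: [0.4496, 0.0497, 0.26]
eef_rot: [-90.0, -0.1, -175.5]
contact_force: [0.6, -0.2, -3.0]
gripper_width: 0.0434
```

```bash
python3 - <<'E'
from h import *
s=r.get_state();print(s["tcp_pos"],s["eef_rot"])
C=cal("wrist");im=imaging.capture("wrist")[:,:,::-1].copy()
cv2.imwrite("pics/w5.png",im)
np.savez("w5.npz",K=C[0],R=C[1],t=C[2])
for l in ["nest","wheel_axis","handle_grip","press_pad"]:
    print(l,[(np.round(d["position"],1).tolist(),round(d["score"],2)) for d in imaging.landmark_of("wrist",l)][:3])
t=imaging.capture("top")[:,:,::-1]; cv2.imwrite("pics/t5.png",t[150:300,200:450].repeat(3,0).repeat(3,1))
E
```

```text
[0.44964984 0.04971143 0.25995289] [-8.99894859e+01 -1.12593559e-01 -1.75531339e+02]
nest [([337.4, 110.6], 0.86), ([558.8, 102.9], 0.68)]
wheel_axis [([557.3, 103.4], 0.88)]
handle_grip []
press_pad [([403.7, 101.6], 0.78)]
```

View pics/w5.png

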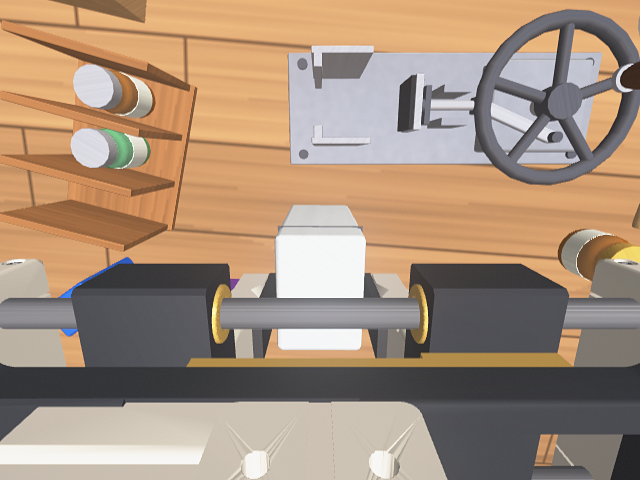

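View pics/t5.png

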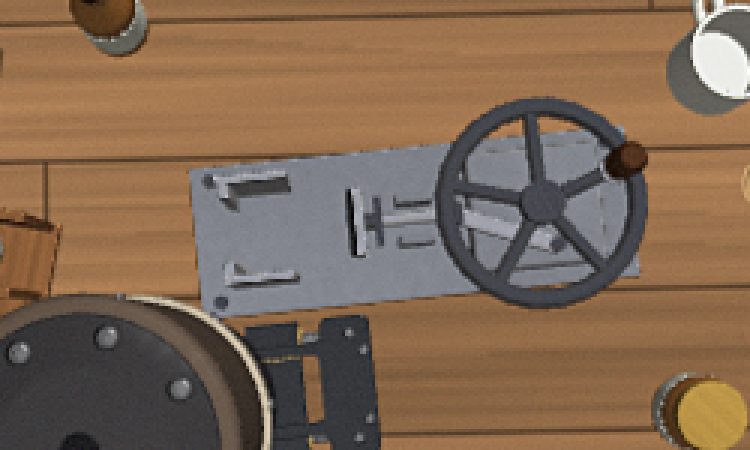

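```bash
python3 - <<'E'
import cv2
a=cv2.imread("pics/w5.png")
cv2.imwrite("pics/c5.png",cv2.resize(a[35:175,275:435],None,fx=5,fy=4.2 and 5,interpolation=cv2.INTER_CUBIC)[:, :800][:600])
cv2.imwrite("pics/c5b.png",cv2.resize(a[60:180,275:435],None,fx=5,fy=5,interpolation=cv2.INTER_CUBIC))
E
```

```text
(no output)
```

View pics/c5.png

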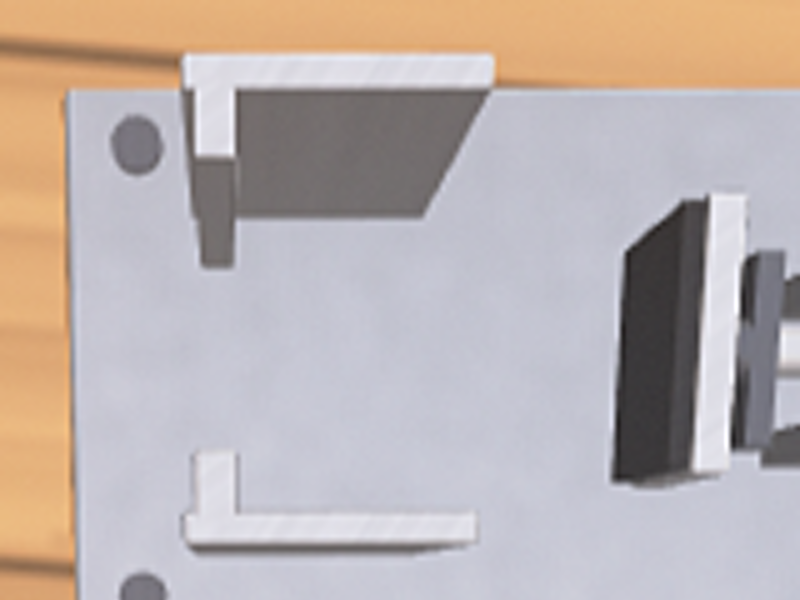

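View pics/c5b.png

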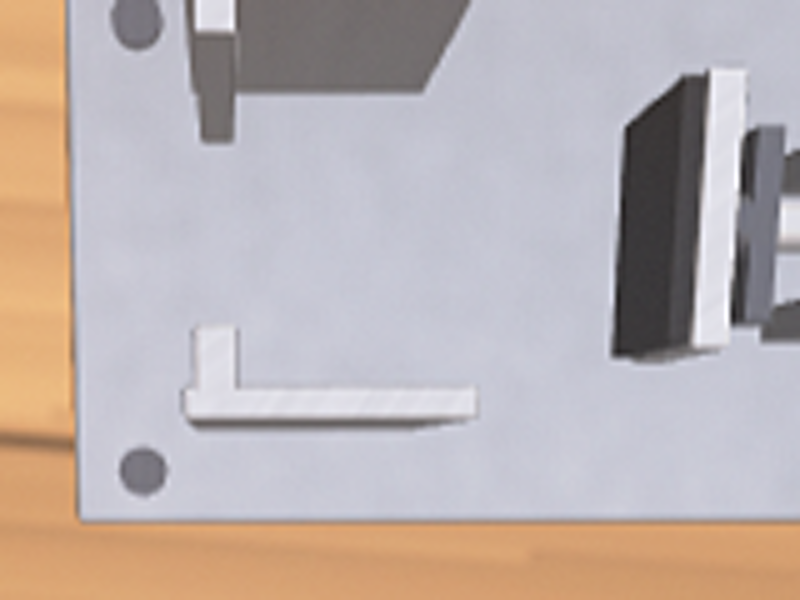

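```bash
python3 - <<'E'
from h import *
from scipy.optimize import least_squares
d=np.load("w5.npz");C=(d["K"],d["R"],d["t"])
def cr(p,o,s=5): return np.array([(p[0]+.5)/s-.5+o[0],(p[1]+.5)/s-.5+o[1]])
A=(275,35);B=(275,60)
M=[((.036,.147,.12),cr((236,88),A)),((-.036,.147,.12),cr((237,514),A)),((.025,.147,.12),cr((236,157),A)),((-.025,.147,.12),cr((238,452),A)),
((.065,.1875,.012),cr((66,90),A)),((-.065,.1875,.012),cr((78,520),B)),((.025,.147,.012),cr((236,267),A))]
# top view points
T=cal("top")
def cr2(p,s=4.4,o=(250,170)): return cr(p,o,s)
MT=[((.065,.1875,.012),cr2((58,160))),((.065,-.1875,.012),cr2((692,97))),((-.065,-.1875,.012),cr2((718,315))),((-.065,.1875,.012),cr2((78,380)))]
def W(v,q):
    a=v[2];return [v[0]+np.cos(a)*q[0]-np.sin(a)*q[1],v[1]+np.sin(a)*q[0]+np.cos(a)*q[1],q[2]]
f=lambda v:np.concatenate([(proj(C,[W(v,q)])[0]-p) for q,p in M])
g=lambda v:np.concatenate([(proj(T,[W(v,q)])[0]-p) for q,p in MT])
for n,h in [("wrist",f),("top",g),("both",lambda v:np.r_[f(v),g(v)])]:
    o=least_squares(h,[.578,-.089,.078],x_scale=[.01,.01,.01],loss="soft_l1");v=o.x
    print(n,v[:2],np.degrees(v[2]),np.round(h(v),1).tolist()); print(" nest",W(v,(0,.125,.012))," axis",W(v,(0,-.1,0)))
for q,p in M: X=ray(C,p,q[2]); print(q,np.round(X,4))
print("axis wrist", ray(C,(557.3,103.4),.083))
E
```

```text
wrist [ 0.58015047 -0.09106159] 4.5417546504311295 [0.3, 0.4, 0.1, -0.6, 0.3, 0.1, -0.1, -0.5, -0.4, -0.5, -0.2, 0.7, -0.3, 0.5]
 nest [np.float64(0.5702522704998584), np.float64(0.03354589446765968), 0.012]  axis [np.float64(0.5880690270000747), np.float64(-0.19074758111246504), 0]
top [ 0.57829534 -0.08944726] 4.528195769541094 [-0.6, -0.1, 0.7, -0.5, 0.4, 0.3, -0.4, 0.2]
 nest [np.float64(0.568426630314831), np.float64(0.03516256772531101), 0.012]  axis [np.float64(0.5861903079128783), np.float64(-0.1891351178583629), 0]
both [ 0.57953404 -0.0909859 ] 4.350934836214164 [0.3, 0.5, -0.2, -0.5, 0.3, 0.3, -0.3, -0.3, -0.3, -0.5, -0.4, 0.7, -0.4, 0.6, 0.0, -0.8, 1.4, -0.8, 0.9, 0.1, 0.1, -0.5]
 nest [np.float64(0.5700508964538002), np.float64(0.033653862831173956), 0.012]  axis [np.float64(0.5871205609000026), np.float64(-0.19069770626450688), 0]
(0.036, 0.147, 0.12) [0.6047 0.0587 0.12  ]
(-0.036, 0.147, 0.12) [0.532  0.0527 0.12  ]
(0.025, 0.147, 0.12) [0.5935 0.0578 0.12  ]
(-0.025, 0.147, 0.12) [0.5432 0.0534 0.12  ]
(0.065, 0.1875, 0.012) [0.6296 0.1005 0.012 ]
(-0.065, 0.1875, 0.012) [0.5014 0.0905 0.012 ]
(0.025, 0.147, 0.012) [0.5941 0.0571 0.012 ]
axis wrist [ 0.58593012 -0.1868345   0.083     ]
```

Wrist and top fits agree to 2 mm: nest about (0.5695, 0.0345), yaw 4.5°. I hover there with 1.5 mm in hand towards the pad.

Request:
{"api": "drive_tool", "payload": {"deltas": [[0.5,-0.1,0,0,0,0],[2,-0.3,0,0,0,0],[4.5,-0.7,0,0,0,0],[7,-1,0,0,0,0],[9.5,-1.4,-1,0,0,0],[11.3,-1.6,-3,0,0,0],[11.95,-1.7,-5,0,0,0],[11.95,-1.7,-6.5,0,0,0]]}}

```text
time_s: 12.88
tcp_pos: [0.5709, 0.0325, 0.1935]
eef_rot: [-90.0, -0.1, -175.5]
contact_force: [-0.6, -0.1, -2.4]
gripper_width: 0.0436
```

Request:
{"api": "drive_tool", "payload": {"deltas": [[0,0,0,0,0,0],[0,0,0,0,0,0],[0,0,0,0,0,0],[0,0,0,0,0,0],[0,0,0,0,0,0],[0,0,0,0,0,0],[0,0,0,0,0,0],[0,0,0,0,0,0]]}}

```text
time_s: 13.55
tcp_pos: [0.5698, 0.033, 0.1967]
eef_rot: [-90.0, 0.0, -175.5]
contact_force: [0.9, -0.7, -2.1]
gripper_width: 0.0436
```

```bash
python3 - <<'E'
from h import *
s=r.get_state();print(s["tcp_pos"],s["eef_rot"],s["contact_force"])
im=imaging.capture("wrist")[:,:,::-1];cv2.imwrite("pics/w6.png",im)
t=imaging.capture("scene")[:,:,::-1]; cv2.imwrite("pics/s6.png",cv2.resize(t[170:320,250:430],None,fx=4,fy=4,interpolation=cv2.INTER_CUBIC))
E
```

```text
[0.56979923 0.03300795 0.19665032] [-9.00148157e+01  4.54673457e-02 -1.75451575e+02] [ 0.88696657 -0.67291635 -2.09507475]
```

View pics/w6.png

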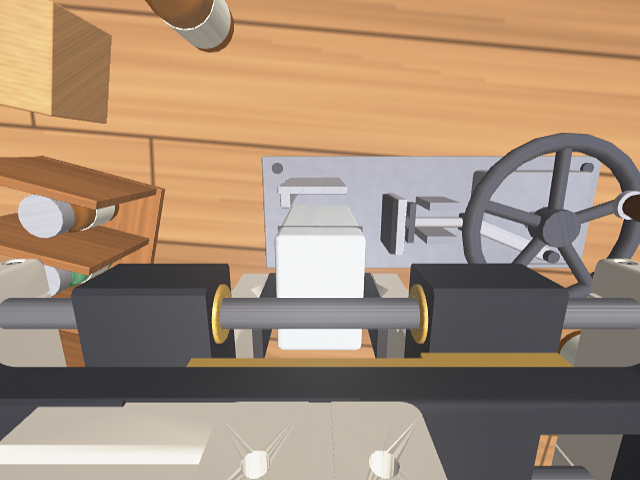

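View pics/s6.png

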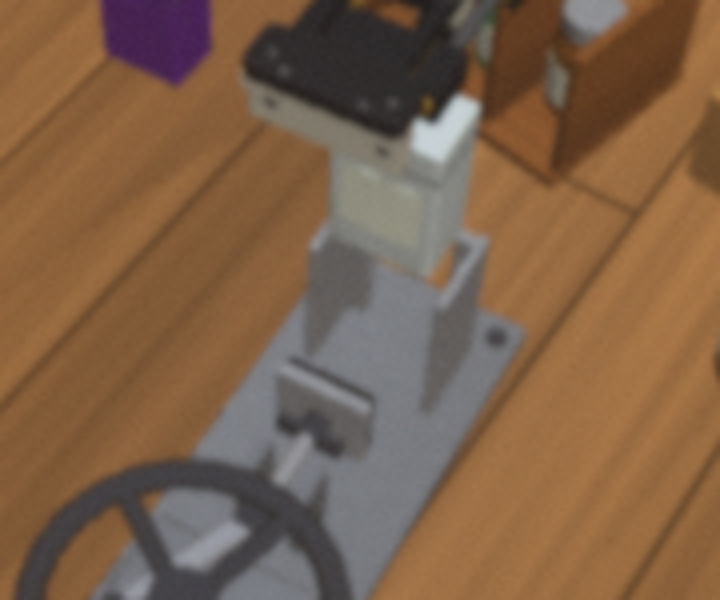

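The tin is lined up over the guides (scene crop: between the cheeks at (330,240) and (470,240); wrist: far cheek at (313,185) centred on the tin's column). I lower it slowly.

Request:
{"api": "drive_tool", "payload": {"deltas": [[0,0,-0.4,0,0,0],[0,0,-0.9,0,0,0],[0,0,-1.4,0,0,0],[0,0,-1.9,0,0,0],[0,0,-2.4,0,0,0],[0,0,-2.9,0,0,0],[0,0,-3.4,0,0,0],[0,0,-3.8,0,0,0]]}}

```text
time_s: 14.32
tcp_pos: [0.5696, 0.0328, 0.1574]
eef_rot: [-90.0, -0.0, -175.5]
contact_force: [-0.7, -0.6, -2.7]
gripper_width: 0.0437
```

Request:
{"api": "drive_tool", "payload": {"deltas": [[0,0,-0.6,0,0,0],[0,0,-1.4,0,0,0],[0,0,-2.4,0,0,0],[0,0,-3.4,0,0,0],[0,0,-4.4,0,0,0],[0,0,-5.4,0,0,0],[0,0,-6.2,0,0,0],[0,0,-6.6,0,0,0]]}}

```text
time_s: 14.98
tcp_pos: [0.569, 0.0327, 0.0904]
eef_rot: [-90.0, -0.1, -175.5]
contact_force: [0.2, 0.5, -2.4]
gripper_width: 0.0435
```

```bash
python3 - <<'E'
from h import *
s=r.get_state();print(s["tcp_pos"],s["eef_rot"],s["contact_force"])
im=imaging.capture("wrist")[:,:,::-1];cv2.imwrite("pics/w7.png",im)
t=imaging.capture("scene")[:,:,::-1]; cv2.imwrite("pics/s7.png",cv2.resize(t[170:320,250:430],None,fx=4,fy=4,interpolation=cv2.INTER_CUBIC))
E
```

```text
[0.56898068 0.03268204 0.0904265 ] [-8.99778945e+01 -1.12219609e-01 -1.75469851e+02] [ 0.22403558  0.53202508 -2.44818793]
```

View pics/w7.png

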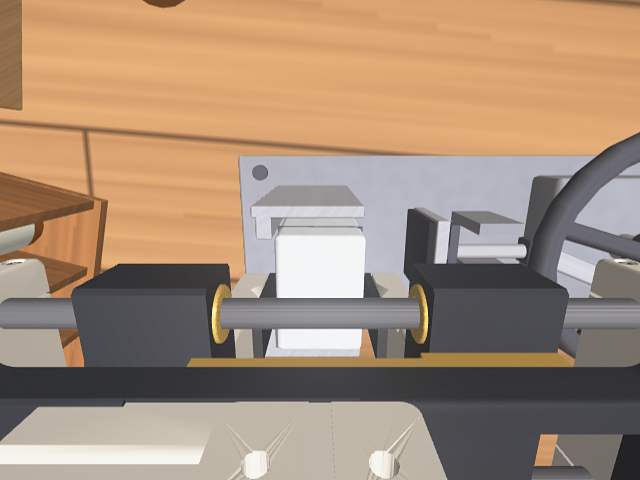

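View pics/s7.png

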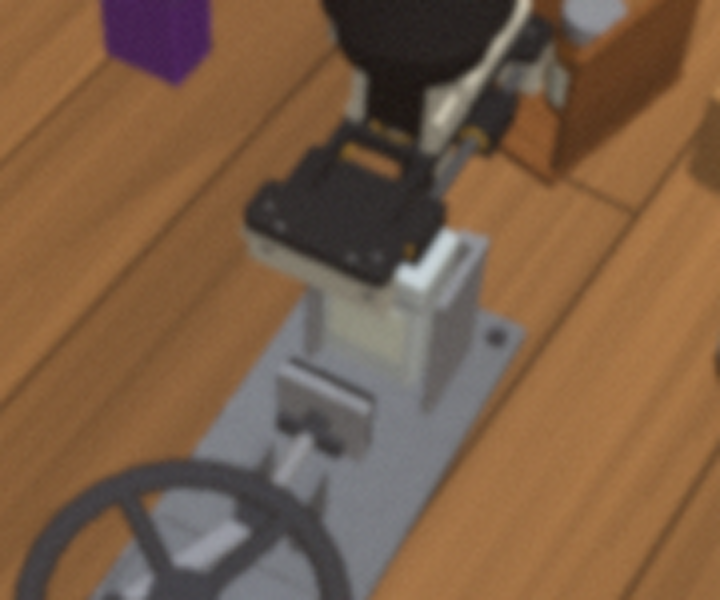

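Request:
{"api": "drive_tool", "payload": {"deltas": [[0,0.05,-0.3,0,0,0],[0,0.1,-0.7,0,0,0],[0,0.1,-1.1,0,0,0],[0,0.15,-1.4,0,0,0],[0,0.15,-1.6,0,0,0],[0,0.15,-1.8,0,0,0],[0,0.15,-2.0,0,0,0],[0,0.15,-2.0,0,0,0]]}}

```text
time_s: 15.75
tcp_pos: [0.5703, 0.0343, 0.0736]
eef_rot: [-90.0, 0.1, -175.4]
contact_force: [-3.8, -0.2, 9.4]
gripper_width: 0.0435
```

It has landed (TCP 0.0736 as expected for a 12 mm floor). I open only to about 58 mm, as the pad side allows, and rise straight up.

Request:
{"api": "drive_tool", "payload": {"deltas": [[0,0,0,0,0,0],[0,0,0,0,0,0],[0,0,0,0,0,0],[0,0,0,0,0,0],[0,0,0,0,0,0],[0,0,0.2,0,0,0],[0,0,0.8,0,0,0],[0,0,2,0,0,0]], "claw": 0.66}}

```text
time_s: 16.42
tcp_pos: [0.5688, 0.0341, 0.0914]
eef_rot: [-90.0, -0.1, -175.5]
contact_force: [0.1, 0.3, 1.0]
gripper_width: 0.0579
```

Request:
{"api": "drive_tool", "payload": {"deltas": [[0,0,2,0,0,0],[0,0,4,0,0,0],[0,0,6.5,0,0,0],[0,0,9,0,0,0],[0,0,11,0,0,0],[0,0,12.5,0,0,0],[0,0,13,0,0,0],[0,0,13,0,0,0]]}}

```text
time_s: 17.08
tcp_pos: [0.5704, 0.0346, 0.2238]
eef_rot: [-90.0, 0.2, -175.5]
contact_force: [0.4, 0.0, 0.1]
gripper_width: 0.0582
```

```bash
python3 - <<'E'
from h import *
s=r.get_state();print(s["tcp_pos"],s["eef_rot"],s["contact_force"],s["gripper_width"],s["joints"])
C=cal("wrist");im=imaging.capture("wrist")[:,:,::-1];cv2.imwrite("pics/w8.png",im)
np.savez("w8.npz",K=C[0],R=C[1],t=C[2])
for l in ["wheel_axis","handle_grip"]:
    print(l,[(np.round(d["position"],1).tolist(),round(d["score"],2)) for d in imaging.landmark_of("wrist",l)][:3])
t=imaging.capture("scene")[:,:,::-1]; cv2.imwrite("pics/s8.png",cv2.resize(t[210:380,230:390],None,fx=3.5,fy=3.5,interpolation=cv2.INTER_CUBIC))
E
```

```text
[0.57043558 0.03456859 0.22382788] [-9.00427606e+01  1.66414759e-01 -1.75459617e+02] [3.70040642e-01 2.17246589e-04 9.60610575e-02] 0.05816834500076428 [ 2.30874873e+01  9.70579257e+00 -1.02945906e+01  1.32040187e-02
 -6.98282443e+01  7.14484228e+01]
wheel_axis [([535.1, 222.4], 0.89)]
handle_grip []
```

View pics/w8.png

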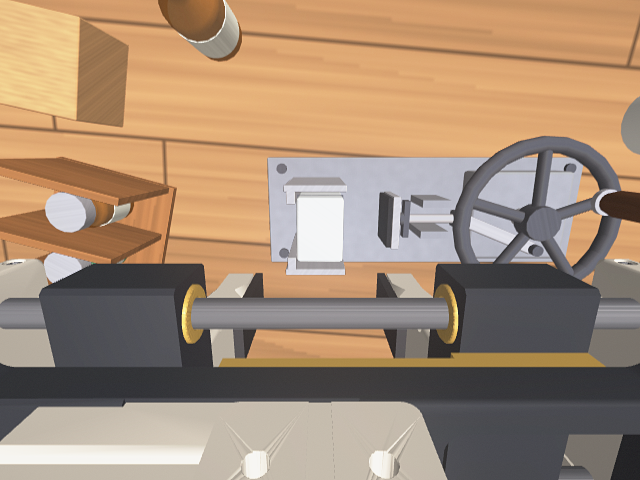

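View pics/s8.png

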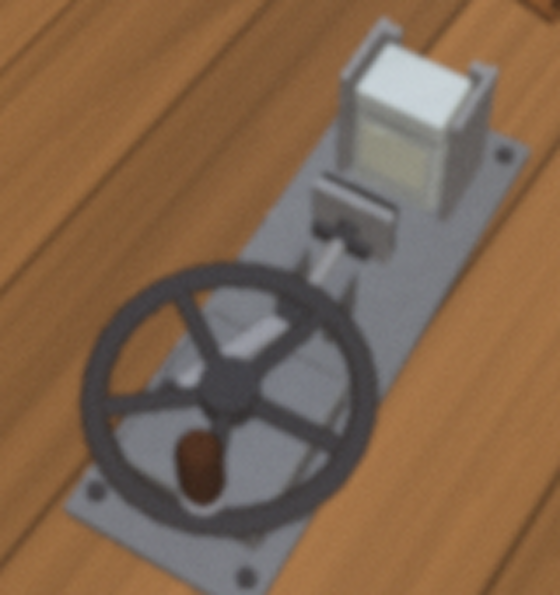

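The tin stands in the nest against the lips, well between the cheeks: lid at wrist (297–343, 195–262). Now I go above the handle.

Request:
{"api": "drive_tool", "payload": {"deltas": [[0.2,-1.2,0,0,0,0],[0.6,-4,0,0,0,0],[1.1,-7.3,0,0,0,0],[1.7,-11,0,0,0,0],[2.3,-14.7,0,0,0,0],[2.9,-18.4,0,0,0,0],[3.5,-22,0,0,0,0],[3.9,-25,0,0,0,0]]}}

```text
time_s: 17.95
tcp_pos: [0.6083, -0.2186, 0.2209]
eef_rot: [-90.0, -0.1, -175.5]
contact_force: [1.1, 1.0, 0.5]
gripper_width: 0.0581
```

Request:
{"api": "drive_tool", "payload": {"deltas": [[0.3,-2,0,0,0,0],[0.5,-3.2,0,0,0,0],[0.5,-3.4,0,0,0,0],[0.5,-3.4,0,0,0,0],[0.5,-3.4,0,0,0,0],[0.5,-3.4,0,0,0,0],[0.5,-3.4,0,0,0,0],[0.5,-3.4,0,0,0,0]]}}

```text
time_s: 18.62
tcp_pos: [0.6139, -0.2487, 0.2225]
eef_rot: [-90.0, 0.0, -175.4]
contact_force: [0.5, -0.5, -0.3]
gripper_width: 0.0573
```

```bash
python3 - <<'E'
from h import *
s=r.get_state();print(s["tcp_pos"],s["eef_rot"],s["contact_force"],s["gripper_width"],s["joints"])
C=cal("wrist");im=imaging.capture("wrist")[:,:,::-1].copy()
for l in ["wheel_axis","handle_grip"]:
    d=imaging.landmark_of("wrist",l)
    for q in d[:2]: print(l,np.round(q["position"],1),q["score"],ray(C,q["position"],.083 if l[0]=="w" else .123))
a=np.array([.5872,-.1895]);an=np.radians(4.5-70.4);h=a+.065*np.array([np.cos(an),np.sin(an)])
print(h)
for X,c in [((*a,.083),(0,0,255)),((*h,.153),(0,255,0)),((*h,.093),(255,0,0))]:
    p=proj(C,[X])[0];cv2.circle(im,tuple(int(v) for v in p),3,c,-1)
cv2.imwrite("pics/w9.png",im)
E
```

```text
[ 0.61389367 -0.24867058  0.22253487] [-8.99965758e+01  3.14086657e-02 -1.75383910e+02] [ 0.50743035 -0.46462383 -0.32824635] 0.05728659019514305 [-5.22012003e+00  1.85059469e+01  1.27761649e+00 -2.08562386e-03
 -7.27401377e+01  9.98368274e+01]
wheel_axis [256.8 242.2] 0.81 [ 0.58845371 -0.18704723  0.083     ]
handle_grip [318.5 229.2] 0.64 [ 0.61622571 -0.24866412  0.123     ]
[ 0.61374148 -0.24883422]
```

View pics/w9.png

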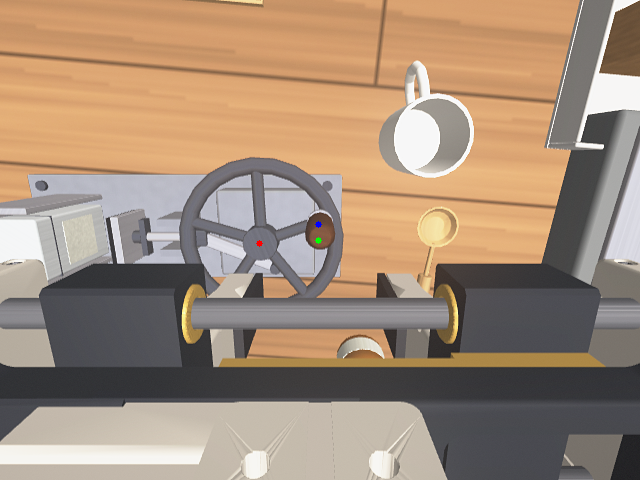

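The overlay sits on the handle (top (320,237), base (318,224)) and hub (259,243). I lower and grip.

Request:
{"api": "drive_tool", "payload": {"deltas": [[0,0,-1,0,0,0],[0,0,-2.5,0,0,0],[0,0,-4.5,0,0,0],[0,0,-6.5,0,0,0],[0,0,-8.5,0,0,0],[0,0,-10.3,0,0,0],[0,0,-11.4,0,0,0],[0,0,-11.7,0,0,0]]}}

```text
time_s: 19.43
tcp_pos: [0.6122, -0.2492, 0.1023]
eef_rot: [-90.1, -0.2, -175.5]
contact_force: [-0.2, -0.4, -0.3]
gripper_width: 0.0577
```

Request:
{"api": "drive_tool", "payload": {"deltas": [[0,0,0,0,0,0],[0,0,0,0,0,0],[0,0,0,0,0,0],[0,0,0,0,0,0],[0,0,0,0,0,0],[0,0,0,0,0,0],[0,0,0,0,0,0],[0,0,0,0,0,0]], "claw": 0.15, "squeeze": 40}}

```text
time_s: 20.1
tcp_pos: [0.614, -0.2491, 0.1056]
eef_rot: [-90.0, 0.0, -175.4]
contact_force: [-0.7, 5.3, 3.8]
gripper_width: 0.022
```

```bash
python3 - <<'E'
from h import *
s=r.get_state();print(s["tcp_pos"],s["contact_force"],s["moment"],s["gripper_width"])
a=np.array([.5872,-.1895]); t0=np.array([.6135,-.2495])
import sys
p0=np.degrees(np.arctan2(*(t0-a)[::-1]))
print("start dir",p0,np.linalg.norm(t0-a))
R=.0655
for k in range(0,150,4):
    an=np.radians(p0-k); q=a+R*np.array([np.cos(an),np.sin(an)])
    dp=(p0-k-4.5); th=2+np.radians(-180-dp)
    print(k,round(th,2),np.round((q-t0)*100,2).tolist())
E
```

```text
[ 0.61402681 -0.24912074  0.10562887] [-0.69369593  5.28116106  3.80988973] [1.68337114 0.1254234  0.05372195] 0.021951128902383054
start dir -66.33055879924436 0.06551099144418437
0 0.09 [-0.0, 0.0]
4 0.16 [-0.43, -0.17]
8 0.23 [-0.86, -0.31]
12 0.3 [-1.31, -0.41]
16 0.37 [-1.76, -0.49]
20 0.44 [-2.21, -0.54]
24 0.51 [-2.67, -0.55]
28 0.58 [-3.12, -0.53]
32 0.65 [-3.58, -0.48]
36 0.72 [-4.03, -0.4]
40 0.79 [-4.47, -0.29]
44 0.86 [-4.91, -0.14]
48 0.93 [-5.33, 0.03]
52 1.0 [-5.74, 0.23]
56 1.07 [-6.13, 0.47]
60 1.14 [-6.51, 0.72]
64 1.21 [-6.87, 1.01]
68 1.28 [-7.21, 1.31]
72 1.35 [-7.52, 1.65]
76 1.42 [-7.81, 2.0]
80 1.49 [-8.08, 2.37]
84 1.56 [-8.32, 2.76]
88 1.63 [-8.53, 3.16]
92 1.7 [-8.72, 3.58]
96 1.77 [-8.87, 4.01]
100 1.84 [-8.99, 4.45]
104 1.91 [-9.09, 4.9]
108 1.98 [-9.15, 5.35]
112 2.05 [-9.18, 5.81]
116 2.12 [-9.17, 6.27]
120 2.19 [-9.14, 6.72]
124 2.26 [-9.07, 7.17]
128 2.33 [-8.98, 7.62]
132 2.4 [-8.85, 8.06]
136 2.47 [-8.69, 8.49]
140 2.54 [-8.5, 8.91]
144 2.61 [-8.28, 9.31]
148 2.68 [-8.04, 9.69]
```

```bash
python3 - <<'E'
from h import *
s=r.get_state();print(s["gripper_width"])
im=imaging.capture("wrist")[:,:,::-1].copy();cv2.imwrite("pics/w10.png",im)
t=imaging.capture("scene")[:,:,::-1]; cv2.imwrite("pics/s10.png",cv2.resize(t[240:400,220:380],None,fx=3.7,fy=3.7,interpolation=cv2.INTER_CUBIC))
E
```

```text
0.021951128902383054
```

View pics/w10.png

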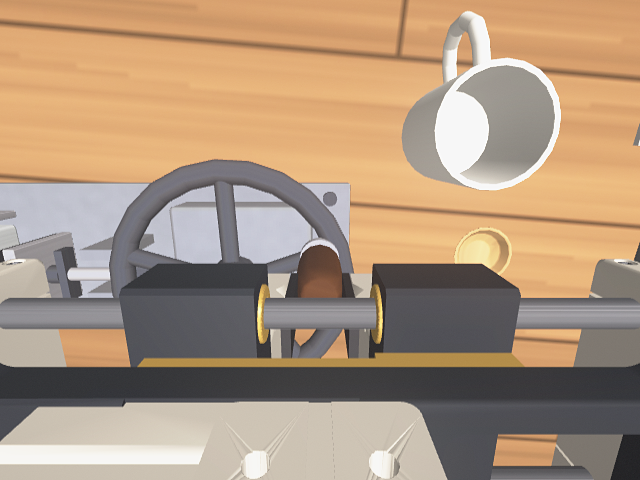

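View pics/s10.png

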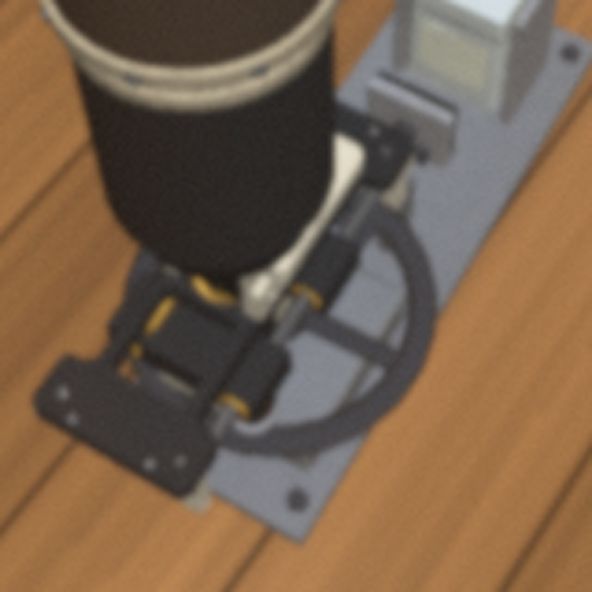

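The handle is between the pads (wrist (320,270)). I start turning gently, following the circle.

Request:
{"api": "drive_tool", "payload": {"deltas": [[-0.2,-0.08,0,0,0,0],[-0.43,-0.17,0,0,0,0],[-0.86,-0.31,0,0,0,0],[-1.31,-0.41,0,0,0,0],[-1.76,-0.49,0,0,0,0],[-2.21,-0.54,0,0,0,0],[-2.67,-0.55,0,0,0,0],[-2.67,-0.55,0,0,0,0]]}}

```text
time_s: 20.87
tcp_pos: [0.5879, -0.2548, 0.1057]
eef_rot: [-90.0, 0.1, -175.5]
contact_force: [1.7, 4.8, 1.6]
gripper_width: 0.0221
```

```bash
python3 - <<'E'
from h import *
s=r.get_state();print(s["tcp_pos"],s["contact_force"],s["gripper_width"])
im=imaging.capture("wrist")[:,:,::-1].copy();cv2.imwrite("pics/w11.png",im)
t=imaging.capture("top")[:,:,::-1]; cv2.imwrite("pics/t11.png",cv2.resize(t[150:300,300:460],None,fx=3.7,fy=3.7,interpolation=cv2.INTER_CUBIC))
E
```

```text
[ 0.58786048 -0.25484277  0.10568672] [1.6561627  4.76682122 1.60597743] 0.022060544350005103
```

View pics/w11.png

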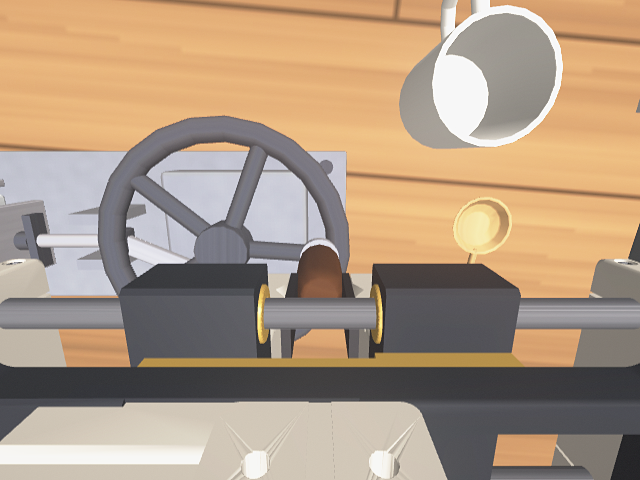

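View pics/t11.png

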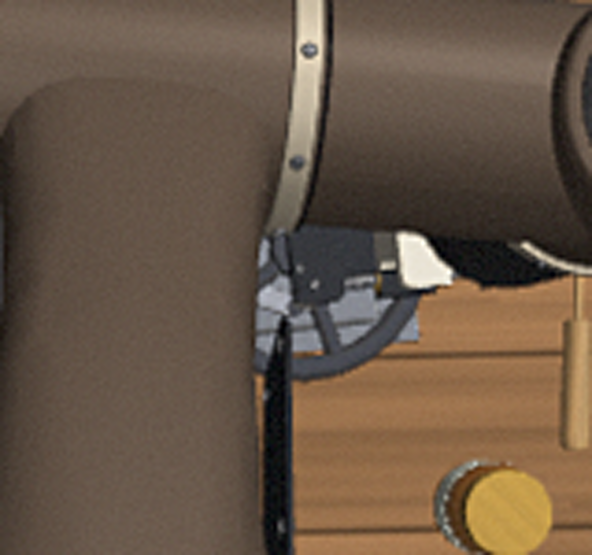

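Request:
{"api": "drive_tool", "payload": {"deltas": [[-0.45,0.02,0,0,0,0],[-0.91,0.07,0,0,0,0],[-1.36,0.15,0,0,0,0],[-1.8,0.26,0,0,0,0],[-2.24,0.41,0,0,0,0],[-2.66,0.58,0,0,0,0],[-3.07,0.78,0,0,0,0],[-3.46,1.02,0,0,0,0]]}}

```text
time_s: 21.63
tcp_pos: [0.5543, -0.2456, 0.1057]
eef_rot: [-89.9, 0.2, -175.4]
contact_force: [4.9, -0.9, -0.8]
gripper_width: 0.0221
```

Request:
{"api": "drive_tool", "payload": {"deltas": [[-0.38,0.25,0,0,0,0],[-0.74,0.54,0,0,0,0],[-1.08,0.84,0,0,0,0],[-1.39,1.18,0,0,0,0],[-1.68,1.53,0,0,0,0],[-1.95,1.9,0,0,0,0],[-2.19,2.29,0,0,0,0],[-2.19,2.29,0,0,0,0]]}}

```text
time_s: 22.3
tcp_pos: [0.5314, -0.2227, 0.1057]
eef_rot: [-89.9, 0.1, -175.4]
contact_force: [3.2, -1.4, 1.2]
gripper_width: 0.0216
```

```bash
python3 - <<'E'
from h import *
s=r.get_state();print(s["tcp_pos"],s["contact_force"],s["gripper_width"])
C=cal("wrist");im=imaging.capture("wrist")[:,:,::-1].copy();cv2.imwrite("pics/w12.png",im)
d=imaging.landmark_of("wrist","wheel_axis")
for q in d[:2]: print(np.round(q["position"],1),q["score"],ray(C,q["position"],.083))
E
```

```text
[ 0.53140434 -0.22274683  0.10565128] [ 3.19676917 -1.39966493  1.19961617] 0.021643294919082144
[270.5 170.6] 0.74 [ 0.5863082 -0.188628   0.083    ]
[172. 159.] 0.24 [ 0.58852601 -0.12715278  0.083     ]
```

View pics/w12.png

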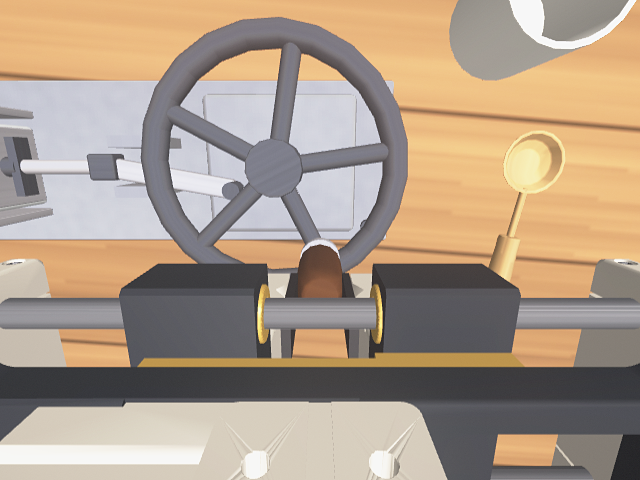

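Request:
{"api": "drive_tool", "payload": {"deltas": [[-0.21,0.4,0,0,0,0],[-0.4,0.82,0,0,0,0],[-0.55,1.25,0,0,0,0],[-0.67,1.69,0,0,0,0],[-0.77,2.14,0,0,0,0],[-0.83,2.59,0,0,0,0],[-0.86,3.05,0,0,0,0],[-0.86,3.05,0,0,0,0]]}}

```text
time_s: 23.07
tcp_pos: [0.5223, -0.1916, 0.1056]
eef_rot: [-90.0, 0.0, -175.4]
contact_force: [1.8, -0.2, 3.3]
gripper_width: 0.022
```

```bash
python3 - <<'E'
from h import *
s=r.get_state();print(s["tcp_pos"],s["contact_force"],s["gripper_width"])
C=cal("wrist");im=imaging.capture("wrist")[:,:,::-1].copy();cv2.imwrite("pics/w13.png",im)
d=imaging.landmark_of("wrist","wheel_axis")
for q in d[:2]: print(np.round(q["position"],1),q["score"],ray(C,q["position"],.083))
E
```

```text
[ 0.52231531 -0.19160652  0.10557265] [ 1.7668465  -0.22808998  3.2861943 ] 0.021993175256063112
[319.5 157.4] 0.82 [ 0.58766237 -0.1875429   0.083     ]
```

View pics/w13.png

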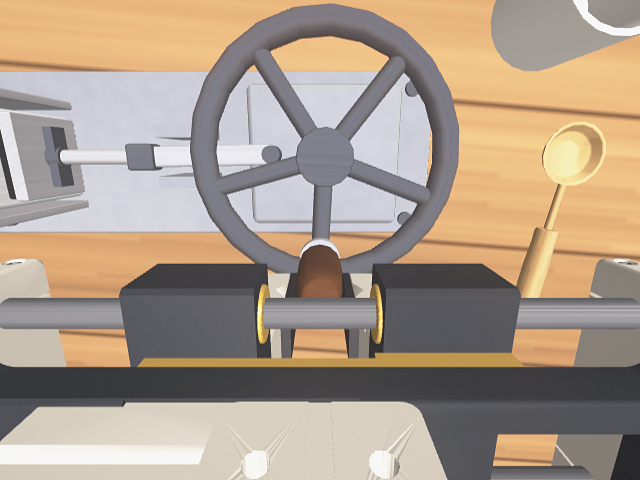

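The spoke to the handle (325,157)→(320,243) is about 3° past dead centre, matching the commanded angle. I go about 9° further, to roughly 12° past.

Request:
{"api": "drive_tool", "payload": {"deltas": [[0,0.2,0,0,0,0],[0.01,0.4,0,0,0,0],[0.02,0.6,0,0,0,0],[0.03,0.8,0,0,0,0],[0.04,0.92,0,0,0,0],[0.05,1.0,0,0,0,0],[0.05,1.0,0,0,0,0],[0.05,1.0,0,0,0,0]]}}

```text
time_s: 23.83
tcp_pos: [0.5228, -0.1814, 0.1056]
eef_rot: [-90.0, 0.0, -175.5]
contact_force: [0.8, -0.8, 6.1]
gripper_width: 0.0224
```

```bash
python3 - <<'E'
from h import *
s=r.get_state();print(s["tcp_pos"],s["contact_force"],s["gripper_width"])
C=cal("wrist");im=imaging.capture("wrist")[:,:,::-1].copy();cv2.imwrite("pics/w14.png",im)
d=imaging.landmark_of("wrist","wheel_axis")
for q in d[:2]: print(np.round(q["position"],1),q["score"],ray(C,q["position"],.083))
E
```

```text
[ 0.52283417 -0.18140753  0.10556192] [ 0.82581543 -0.84551574  6.09625998] 0.022417571317988747
[338.8 161.6] 0.98 [ 0.58660233 -0.18955049  0.083     ]
```

View pics/w14.png

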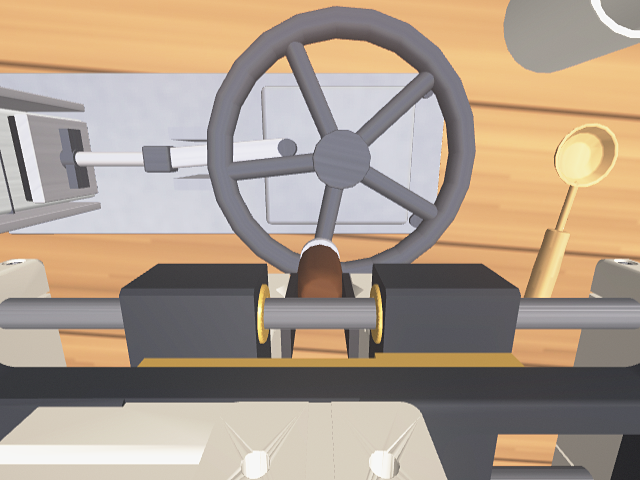

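The handle is now about 12–14° past dead centre (hub (342,158), handle base (320,243)), within the locked band. I let go and rise.

Request:
{"api": "drive_tool", "payload": {"deltas": [[0,0,0,0,0,0],[0,0,0,0,0,0],[0,0,0,0,0,0],[0,0,0,0,0,0],[0,0,0,0,0,0],[0,0,0.3,0,0,0],[0,0,1,0,0,0],[0,0,2.2,0,0,0]], "claw": 0.65}}

```text
time_s: 24.6
tcp_pos: [0.5215, -0.1814, 0.1267]
eef_rot: [-90.0, -0.1, -175.5]
contact_force: [0.1, -0.1, -0.9]
gripper_width: 0.0566
```

Request:
{"api": "drive_tool", "payload": {"deltas": [[0,0,2,0,0,0],[0,0,4,0,0,0],[0,0,6.5,0,0,0],[-0.5,0,9,0,0,0],[-1.5,0,11,0,0,0],[-2.5,0,12.5,0,0,0],[-3.5,0,13.5,0,0,0],[-4,0,14,0,0,0]]}}

```text
time_s: 25.27
tcp_pos: [0.4818, -0.1816, 0.2692]
eef_rot: [-90.0, 0.1, -175.5]
contact_force: [0.1, -0.2, -0.1]
gripper_width: 0.0569
```

```bash
python3 - <<'E'
from h import *
s=r.get_state();print(s["time_s"],s["tcp_pos"],s["contact_force"],s["gripper_width"])
C=cal("wrist");im=imaging.capture("wrist")[:,:,::-1].copy();cv2.imwrite("pics/w15.png",im)
w=imaging.landmark_of("wrist","wheel_axis")[:1]; h=imaging.landmark_of("wrist","handle_grip")[:1]
for q,z in [(w,.083),(h,.123)]:
    if q: print(np.round(q[0]["position"],1),q[0]["score"],ray(C,q[0]["position"],z))
if w and h:
    d=(ray(C,h[0]["position"],.123)-ray(C,w[0]["position"],.083))[:2]; a=np.degrees(np.arctan2(d[1],d[0]))-4.5
    print(np.linalg.norm(d),"dir",a%360,"past dead centre",180-(a%360))
t=imaging.capture("scene")[:,:,::-1]; cv2.imwrite("pics/s15.png",cv2.resize(t[140:400,190:480],None,fx=2.2,fy=2.2,interpolation=cv2.INTER_CUBIC))
E
```

```text
25.2667 [ 0.48182056 -0.1816349   0.26918741] [ 0.08965632 -0.18957069 -0.07272227] 0.056852513874184656
[331.2 120.7] 0.86 [ 0.58490418 -0.18715309  0.083     ]
[321.6 178.5] 0.94 [ 0.52593771 -0.18134261  0.123     ]
0.059252056000778854 dir 169.87230940321044 past dead centre 10.127690596789563
```

View pics/w15.png

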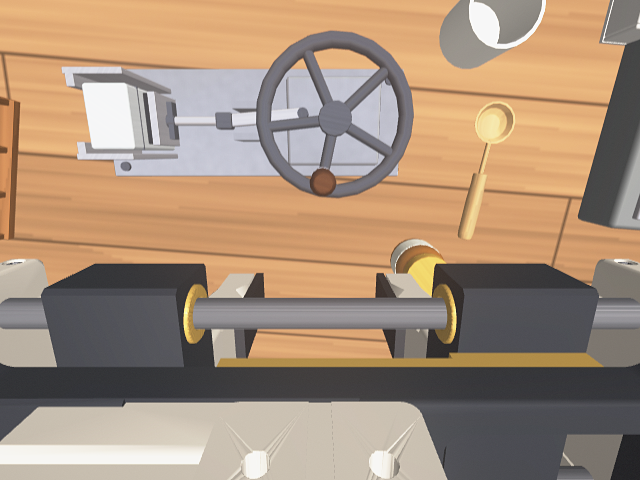

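View pics/s15.png

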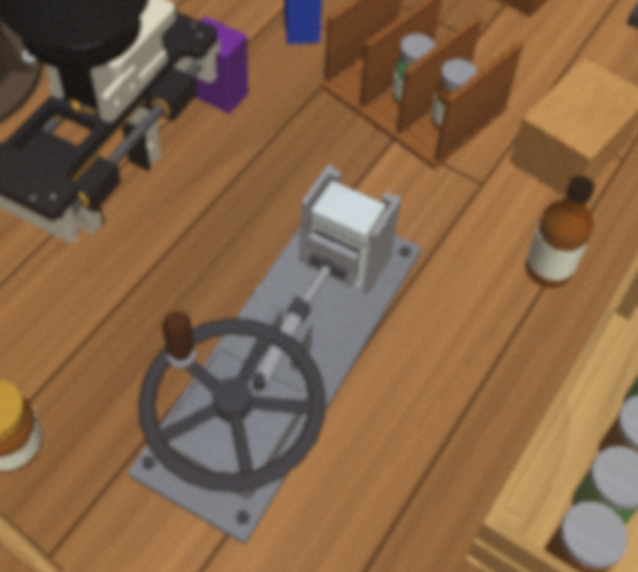

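The pad presses on the tin and the handle stays about 10–12° past dead centre. One hold to confirm nothing creeps.

Request:
{"api": "drive_tool", "payload": {"deltas": [[0,0,0,0,0,0],[0,0,0,0,0,0],[0,0,0,0,0,0],[0,0,0,0,0,0],[0,0,0,0,0,0],[0,0,0,0,0,0],[0,0,0,0,0,0],[0,0,0,0,0,0]]}}

```text
time_s: 26.13
tcp_pos: [0.4824, -0.1815, 0.2672]
eef_rot: [-90.0, 0.0, -175.5]
contact_force: [0.6, 0.6, -0.4]
gripper_width: 0.0569
```

```bash
python3 - <<'E'
from h import *
C=cal("wrist");im=imaging.capture("wrist")[:,:,::-1].copy()
a=cv2.imread("pics/w15.png"); s=r.get_state(); print(s["time_s"],s["tcp_pos"],s["contact_force"])
print("mean diff in press area",cv2.absdiff(a,im)[20:220,60:420].mean())
w=imaging.landmark_of("wrist","wheel_axis")[0]; h=imaging.landmark_of("wrist","handle_grip")[0]
d=(ray(C,h["position"],.123)-ray(C,w["position"],.083))[:2]; g=np.degrees(np.arctan2(d[1],d[0]))-4.5
print(np.linalg.norm(d),"past",180-(g%360))
cv2.imwrite("pics/c16.png",cv2.resize(im[20:220,50:420],None,fx=2.1,fy=2.1,interpolation=cv2.INTER_CUBIC))
E
```

```text
26.1833 [ 0.48243172 -0.18153011  0.267198  ] [0.5167827  0.12743249 0.19214857]
mean diff in press area 4.037495370370371
0.05859298098544135 past 14.620299724166813
```

View pics/c16.png

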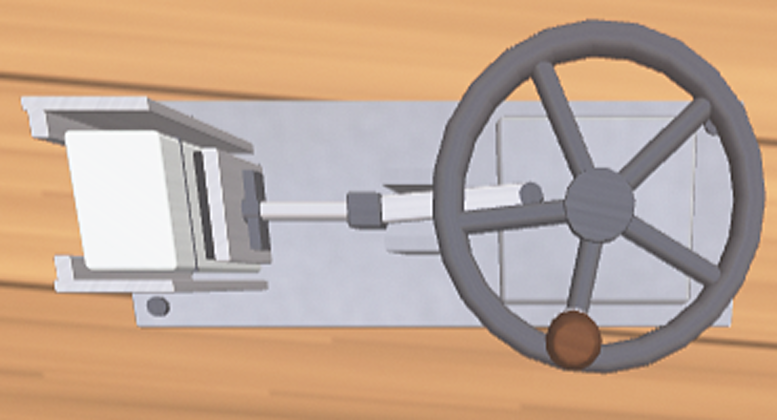

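```bash
python3 - <<'E'
from plant import r
print(r.close_job()); print(r.get_state()["time_s"])
E
```

```text
the job is handed in; nothing more can be done
None
the job is handed in; nothing more can be done
```

The tin is standing upright in the label press and locked there, and the job is handed in at about 26 s of robot time.

- **Tin:** I took the silver tin from the rack by its narrow ends and stood it on the open bench. I then took it again across its labelled faces and stood it in the nest between the guides.
- **Flywheel:** I turned it clockwise by the handle past the stiff spot, stopped about 12° past dead centre, let go and backed off.
- **Last checks:** The pad was on the tin and the tin upright between the guides. The gripper was open and touching nothing. The jars were still in the rack, and the other things in view looked untouched.

**Checks that disagreed:**
- **Handle angle:** The network's two readings after letting go were 10.1° and 14.6° past dead centre. The hub and handle stayed within about 1 px between those two pictures, so I take the gap as network noise, not creep. The arm's position when I let go gives 10–12°, and all of these are inside the 3–20° locked band.
- **Handle width:** The fingers closed to 22 mm on the handle, which is listed as 26 mm across. I did not find out why, but the handle did not shift in the grip.

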